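Move a battery pack from its charger to a sampling pump

TASK

The battery pack is held down in the charger by a push-push catch: press it down until the catch lets go and let it spring up, then lift it out and stand it in the empty slot of the blue sampling pump. Press it down there until the pump's own catch holds it down when you let go. Press by feel and gently: neither cradle may ever be loaded with more than 20 N, and the bottle, carton and timer stay where they are.

Things in the scene. Friction and masses are not known exactly. Their poses are not given: they have to be found in the camera images.
- pack_center (a point): Centre (half-way up) of the battery pack, an upright block 24 (its x) by 44 (its y) by 84 mm (z, up), 0.1 to 0.21 kg, black with the top 28 mm orange, flat top. Take it across its 24 mm. Either way round fits both slots. It starts in the charger, axes along the charger's, held with 15 to 21 mm standing out; let go by the catch it rises until 36 mm stand out.
- pack_foot (a point): Centre of the pack's underside, 42 mm below its centre; same axes as the pack.
- charger_slot (a point): Centre of the charger's slot, level with its top face, 90 mm above the worktop. White upright box 62 (x) by 66 (y) by 90 mm on a grey foot 90 by 92 by 10 mm, fixed; axes: x to the back, y left, z up. The slot is 26.4 (x) by 46.4 mm (y), with a 3 mm chamfer, its centre 10 mm in front (-x) of the box's middle.
- pump_slot (a point): Centre of the pump's slot, level with its top face, 90 mm above the worktop; empty at the start. Blue upright box with a small display in front, fixed, same size, slot and axes as the charger, on a black foot 84 by 86 by 12 mm; a brass spigot stands 22 mm out of its left (+y) side at 50 mm height.
- charger_cradle (a joint): Depth of the charger's sprung cradle below its raised position (0), m. Push-push catch: pressed past a trip depth and let go, it comes back 5 to 7 mm and is held; pressed again likewise and let go, it comes all the way up in 0.5 s. Held at the start, at 15 to 21 mm. Its spring pushes up with 4 N at 0, rising 0.12 N a mm; it is damped (40 N a m/s).
- pump_cradle (a joint): The same for the pump's cradle, up (0) at the start; same springs, buffer and behaviour, but its catch sits at a depth that cannot be seen: it holds at some depth between 13 and 25 mm, so how deep to press must be felt. Held, the pack stands out 11 to 23 mm.
- charger_pad (a point): Rubber pad 22 by 42 mm on top of the charger's cradle, origin at its top centre, 48 mm below the mouth when up; the pack stands on it. It takes up to 8 N to move; 5 to 6 mm beyond the held depth the catch changes state and soon after a rubber buffer begins, some 5 N a mm. Press at 10 to 15 mm/s until the force reaches 10 to 13 N, then withdraw upward. It must never bear more than 20 N.
- pump_pad (a point): The same pad on the pump's cradle, with the same buffer, stop and 20 N limit.
- bottle: Brown bottle with a white cap, diameter 28, height 62 mm; origin at its underside. Stays where it is.
- ferrule_carton: Small carton with a purple stripe, 45 by 70 by 35 mm; origin at its underside. Stays where it is.
- timer: White digital timer, 33 by 66 by 55 mm high; origin at its underside. Stays where it is.
Not all that is in view belongs to the job. Of the things that look like the part that bears pack_center, the largest one is meant. Leave any red look-alike of the part that bears charger_slot alone.

How it is judged:
By the outcome, as a careful person would: the job done as asked, in the order asked, and still so for the second after the job is handed in, with the robot touching nothing.
It also fails if it takes over 61 s, if anything falls off the work surface, if the arm or the gripper's body presses on something with over 40 N, if the wrist force passes 120 N, or if a joint passes its speed limit or range.

ROBOT

A 6-joint arm with a two-finger parallel gripper is mounted at the origin on a cart in front of the work surface, level with it; the furniture and walls round the work are solid. World frame = base frame: x ahead of the robot, y to its left, z up, the work surface at z = 0. Lengths are in m, angles in rad, forces in N, time in s.
With the tool pointing down it reaches from about 0.3 to 0.875 m from the base axis. Payload 6.4 kg.
Tool frame: the origin (TCP) lies midway between the tips of the shut fingers; the grasp point (between the pads) lies 19 mm behind it (grasp_offset is the distance from the TCP to the grasp point, in m); z points along the fingers, y is the line along which they close (so a half turn about z gives the same grasp; the last joint's range is limited). The gripper opens to 85 mm and grips with 20 to 120 N. Pads are 22 mm wide; open, the fingers measure 114 mm over their backs; the gripper's body (76 mm by 85 mm) begins 54 mm behind the grasp point. The pads swing forward as they close: fully open they stand 13 mm farther back than shut.
Start: joints at [-1.489, 0.181, 1.607, -0, 1.354, -0.206], TCP at [0.163, -0.551, 0.231] pointing down, gripper open.
Joint ranges: [-2.99, 2.99], [-0.89, 2.07], [0.3, 2.58], [-1.14, 4.28], [0, 2.63], [-3.12, 3.12]. Speed limits (rad/s): [2.57, 2.57, 3.01, 3.14, 3.14, 3.14].

INTERFACE

Orientations are given as a unit quaternion [w, x, y, z].
In Python, from bench import * gives the robot as it stands. The module is installed in compiled form; this text tells all that it offers.
- The arm moves only by the tool servo_tool, never from a script. Its argument "commands" is text: rows parted by semicolons, each of 7 numbers parted by spaces: the turn, a rotation vector about the tool's x, y, z in rad, then the shift along the tool's x, y, z in mm, then the opening, from 0 (shut) to 1 (fully open). In form: wx wy wz dx dy dz claw; .... A call has 1 to 5 rows; each row shifts and turns the commanded pose from where the row before left it, along the tool's axes as they then stand; what a row does not reach is not made up. A row lasts 1/8 s, in which the tool goes at most 62.5 mm and 10.7 degrees, less where a joint would pass 70% of its speed; a pose out of reach is approached as far as the arm can. A call with a gripper value outside its range is refused whole. The fingers move at their own pace and stop on an object; the grip force is fixed at half the most. Time passes only in rows, so rows that do not move let the fingers close. It gives the time, the measured TCP pose, the force, the opening and the grip force at its end, in the units of the state.
- get_obs(): the state, without advancing time (a new reading comes with each control period).
- camera(name): name is "side" or "top"; returns the picture (400x640x3 uint8, blue, green, red); there is no depth.
- calibration(name): a dict with "fx", "fy", "cx", "cy" (pixels), "R" (3x3) and "t" (3): a world point X has camera coordinates R X + t. Camera axes: x right, y down, z forward; pixel columns grow to the right and rows downward; lengths in m; the calibration is good to about 2 mm. A picture is of the moment at which its call begins. calibration takes no time and is no camera call.
- hand_in(): hands the job in; it is judged then, once.
The state is a dict: "time_s": time; "q": joint angles; "dq": joint speeds; "joint_efforts": joint torques, N m; "eef_pos": TCP position; "eef_rot": TCP orientation; "wrist_force": force on the tool from outside, world axes, zero at the start; "torque": the same for the moment, N m; "opening": opening from 0.0 (shut) to 1.0 (fully open); "grasp_force": force on a finger pad.
Only numpy, scipy, OpenCV 4.12 (cv2) and the standard library are available. Lean on these libraries where they do the work, as an engineer would, in place of code of your own. Each camera call takes 0.05 s, during which the arm holds its last target. There are 200 camera calls.

## Working session

There is one attempt and no reset: what is moved stays moved. The work goes in short steps, Python scripts to look and compute and a tool call to move; the robot and the scene stay as the last step left them, time stands still between calls to the robot, and variables do not carry over. Pictures are saved under pics/ and viewed, at most 10 in all, crops included, and the job is handed in when it is done.

Besides the shell and the picture viewer there is one more tool, called after "Emit:" as name(argument=value, ...) on one line, values as JSON. servo_tool: Moves the arm, as the interface text tells. Its arguments: {"type":"object","properties":{"commands":{"type":"string"}},"required":["commands"]}

```bash
mkdir -p pics; python3 - <<'E'
from bench import *
import cv2,numpy as np
o=get_obs();print(o)
for n in("top","side"):
    im=camera(n);cv2.imwrite(f"pics/{n}0.png",im);c=calibration(n);print(n,c)
E
```

```text
{'time_s': 0.0, 'q': array([-1.48929385e+00,  1.81531478e-01,  1.60802250e+00, -3.10855577e-05,
        1.35379867e+00, -2.06334471e-01]), 'dq': array([ 0.00069592, -0.00122592,  0.00026975,  0.00108998,  0.00027068,
       -0.00019812]), 'joint_efforts': array([-1.36809426e-04, -4.44873655e+01, -3.51342165e+01, -3.00926122e-04,
        9.02534433e-03,  1.01703998e-05]), 'eef_pos': array([ 0.16317198, -0.55077713,  0.23038253]), 'eef_rot': array([-8.79234497e-04,  9.89660734e-01,  1.43425437e-01,  3.97447434e-05]), 'wrist_force': array([ 0.23569847,  0.93639573, -0.33942195]), 'torque': array([ 0.01751923, -0.01732997, -0.02320061]), 'grasp_force': 0.0, 'opening': 1.003287693661844}
top {'fx': 389.37159530803797, 'fy': 389.37159530803797, 'cx': 318.3778287689101, 'cy': 198.46605962639424, 'R': array([[-0.04924599, -0.99877511,  0.00480655],
       [-0.97619844,  0.04711402, -0.21169998],
       [ 0.21121421, -0.01511752, -0.97732288]]), 't': array([0.06274428, 0.50504916, 1.13375666])}
side {'fx': 504.4941190186449, 'fy': 504.4941190186449, 'cx': 314.8143181975967, 'cy': 200.91504998826935, 'R': array([[-0.95605903, -0.29292024,  0.01220086],
       [-0.1553404 ,  0.47084131, -0.86843412],
       [ 0.24863726, -0.83216957, -0.49565443]]), 't': array([0.49364475, 0.11655867, 1.20722282])}
```

View pics/top0.png

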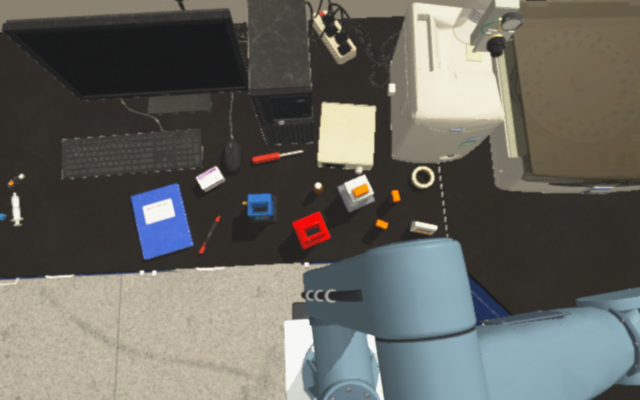

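View pics/side0.png

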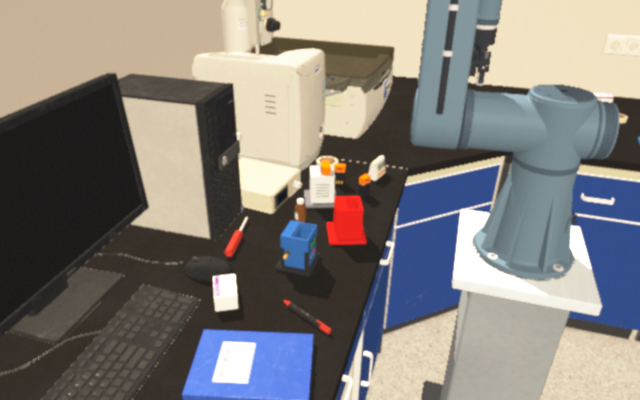

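Top view: white charger with the orange pack at about (357,192), blue pump at (261,206), red decoy at (311,230), small orange decoys at (395,196) and (382,225). Side view: charger at (322,185), pump at (299,245). Next, enlarged crops.

```bash
python3 - <<'E'
import cv2,numpy as np
t=cv2.imread("pics/top0.png");s=cv2.imread("pics/side0.png")
a=cv2.resize(t[170:245,235:335],None,fx=4,fy=4,interpolation=cv2.INTER_NEAREST)
b=cv2.resize(t[165:240,335:435],None,fx=4,fy=4,interpolation=cv2.INTER_NEAREST)
c=cv2.resize(s[212:287,260:360],None,fx=4,fy=4,interpolation=cv2.INTER_NEAREST)
d=cv2.resize(s[145:220,290:390],None,fx=4,fy=4,interpolation=cv2.INTER_NEAREST)
cv2.imwrite("pics/crops.png",np.vstack([np.hstack([a,b]),np.hstack([c,d])]))
E
```

```text
(no output)
```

View pics/crops.png

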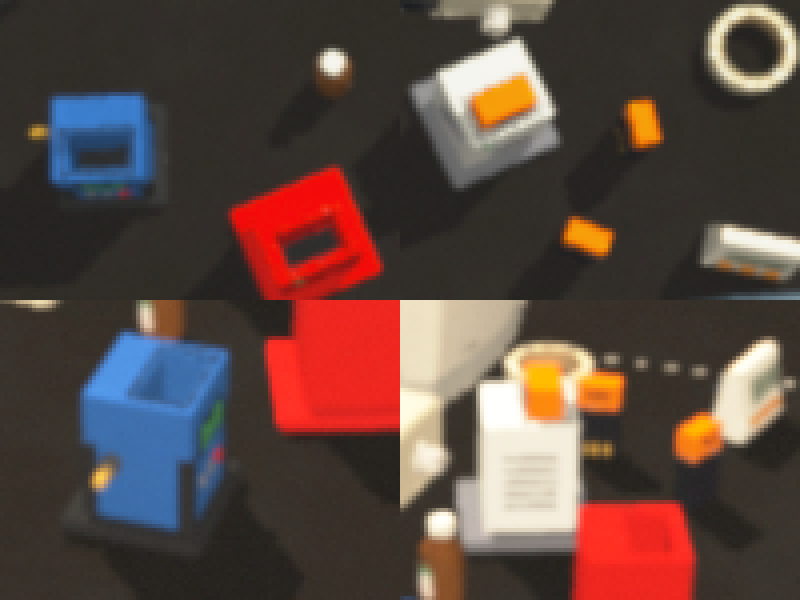

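Crops: pump's top face is nearly square to the world axes, with its corners at about (247,193)-(273,216) in the top view. The charger is yawed about 20°, and the pack's orange top is centred near (461,190) - (335,165)/4-scale offset. Now I'll measure.

```bash
cat > h.py <<'E'
from bench import *
import cv2,numpy as np
def ray(n,uv):
    c=calibration(n);R=np.array(c["R"]);t=np.array(c["t"]);uv=np.atleast_2d(uv).astype(float)
    d=np.c_[(uv[:,0]-c["cx"])/c["fx"],(uv[:,1]-c["cy"])/c["fy"],np.ones(len(uv))]@R
    return -R.T@t,d
def onz(n,uv,z):
    o,d=ray(n,uv);return o+d*((z-o[2])/d[:,2])[:,None]
def tri(u1,u2):
    (a,p),(b,q)=ray("top",u1),ray("side",u2);p=p[0];q=q[0]
    s=np.linalg.lstsq(np.c_[p,-q],b-a,rcond=None)[0]
    x,y=a+s[0]*p,b+s[1]*q;return (x+y)/2,np.linalg.norm(x-y)*1000
def proj(n,X):
    c=calibration(n);p=np.array(c["R"])@np.array(X)+c["t"];return p[0]/p[2]*c["fx"]+c["cx"],p[1]/p[2]*c["fy"]+c["cy"]
def quad(mask,box):
    "largest blob in box (x0,y0,x1,y1), 8x upsampled -> quad corners px"
    x0,y0,x1,y1=box
    m=cv2.resize(mask[y0:y1,x0:x1].astype(np.float32),None,fx=8,fy=8,interpolation=cv2.INTER_CUBIC)
    cs=cv2.findContours((m>.5).astype(np.uint8),cv2.RETR_EXTERNAL,cv2.CHAIN_APPROX_NONE)[0]
    c=max(cs,key=cv2.contourArea)
    return (c[:,0,:]+.5)/8-.5+[x0,y0]
E
python3 - <<'E'
from h import *
t=cv2.imread("pics/top0.png");s=cv2.imread("pics/side0.png")
print("top pump V col260");print(t[188:222,250].tolist())
print("row 203",t[203,240:280].tolist())
print("chg row",t[190,338:376].tolist())
print("col 357",t[172:214,357].tolist())
print("side chg orange");print(s[158:180,323:336,:].max(2).tolist())
print(s[235,275:325].tolist())
E
```

```text
top pump V col260
[[39, 43, 47], [38, 43, 47], [37, 43, 47], [39, 44, 48], [45, 47, 49], [79, 61, 52], [145, 95, 57], [198, 122, 62], [211, 129, 62], [211, 130, 62], [211, 130, 63], [211, 130, 63], [210, 129, 61], [196, 121, 60], [151, 98, 56], [140, 92, 55], [145, 93, 55], [148, 95, 54], [147, 94, 54], [149, 96, 54], [156, 99, 56], [165, 105, 58], [171, 109, 61], [173, 110, 61], [166, 106, 59], [155, 99, 57], [161, 101, 54], [137, 87, 45], [100, 66, 40], [61, 47, 39], [41, 41, 40], [43, 43, 43], [42, 43, 43], [42, 43, 42]]
row 203 [[40, 46, 50], [42, 57, 68], [47, 101, 130], [53, 146, 190], [54, 147, 192], [52, 133, 172], [67, 109, 136], [116, 96, 91], [162, 107, 67], [162, 104, 59], [140, 92, 55], [141, 91, 51], [142, 91, 49], [132, 85, 47], [126, 82, 46], [126, 82, 46], [128, 82, 46], [127, 82, 46], [128, 83, 46], [125, 82, 45], [124, 80, 45], [126, 81, 44], [126, 82, 45], [125, 81, 45], [125, 80, 44], [124, 79, 44], [126, 80, 44], [127, 82, 46], [145, 93, 52], [186, 115, 57], [176, 109, 54], [149, 93, 48], [129, 83, 47], [91, 68, 53], [65, 62, 60], [58, 60, 61], [52, 54, 56], [44
[... 2901 characters left out ...]
 58, 56], [129, 90, 64], [191, 123, 73], [221, 142, 78], [227, 148, 81], [229, 150, 82], [230, 151, 80], [231, 153, 82], [232, 152, 83], [232, 152, 83], [232, 152, 84], [228, 148, 83], [202, 131, 76], [166, 110, 70], [160, 105, 66], [154, 101, 60], [143, 93, 56], [135, 88, 52], [134, 88, 53], [132, 86, 49], [137, 89, 52], [144, 94, 54], [160, 103, 59], [170, 110, 62], [172, 111, 63], [172, 111, 63], [171, 112, 62], [171, 112, 62], [171, 113, 66], [170, 113, 70], [193, 125, 75], [196, 125, 73], [168, 109, 62], [142, 93, 52], [127, 84, 49], [111, 76, 48], [106, 73, 47], [95, 70, 52], [68, 59, 55], [49, 51, 56], [44, 51, 57], [44, 49, 57], [42, 49, 56], [42, 50, 56], [42, 50, 56], [40, 49, 55]]
```

```bash
cat >> h.py <<'E'
def edge(im,p,q,w=3.0,trim=.15,ch=None):
    "subpixel line fit along p-q: returns two points on line + residual"
    g=(im.astype(np.float32).sum(2) if ch is None else im[:,:,ch].astype(np.float32))
    p,q=np.array(p,float),np.array(q,float);n=np.array([-(q-p)[1],(q-p)[0]]);n/=np.linalg.norm(n)
    s=np.arange(-w,w+.01,.25);P=[]
    for a in np.linspace(trim,1-trim,25):
        c=p+a*(q-p);xy=c+s[:,None]*n
        v=cv2.remap(g,xy[:,0].astype(np.float32)[None],xy[:,1].astype(np.float32)[None],cv2.INTER_LINEAR)[0]
        d=np.gradient(v);i=np.argmax(abs(d));k=slice(max(0,i-5),i+6)
        ww=np.clip(d[k]*np.sign(d[i]),0,None);P.append(c+n*(ww*s[k]).sum()/ww.sum())
    P=np.array(P,np.float32);vx,vy,x,y=cv2.fitLine(P,cv2.DIST_HUBER,0,.01,.01).ravel()
    r=abs((P-[x,y])@[-vy,vx]).mean();d=np.array([vx,vy]);o=np.array([x,y])
    return o+d*((p-o)@d),o+d*((q-o)@d),r
E
python3 - <<'E'
from h import *
t=cv2.imread("pics/top0.png");s=cv2.imread("pics/side0.png")
def T(x,y,ox,oy,cx=0,cy=0): return ((x-cx)/4+ox-.4,(y-cy)/4+oy-.4)
def rep(name,n,im,p,q,z,ch=None,w=2.5):
    a,b,r=edge(im,p,q,ch=ch,w=w);A,B=onz(n,[a,b],z)
    d=B-A;print(f"{name:22s} px {a.round(1)} {b.round(1)} r{r:.2f} mid {(1000*(A+B)/2)[:2].round(1)} ang {np.degrees(np.arctan2(d[1],d[0])):.1f} len {1000*np.linalg.norm(d):.0f}")
tp=lambda x,y:T(x,y,235,170); tc=lambda x,y:T(x,y,335,165,400,0); sp=lambda x,y:T(x,y,260,212,0,300); sc=lambda x,y:T(x,y,290,145,400,300)
z=.09
rep("pump back top","top",t,tp(50,95),tp(145,93),z,0)
rep("pump left top","top",t,tp(50,95),tp(50,184),z,0)
rep("pump right top","top",t,tp(145,93),tp(152,180),z,0)
rep("pump front top","top",t,tp(52,186),tp(150,183),z,0)
rep("slot back top","top",t,tp(64,128),tp(132,126),z,0,1.8)
rep("slot left top","top",t,tp(60,130),tp(60,176),z,0,1.8)
rep("slot right top","top",t,tp(136,130),tp(136,176),z,0,1.8)
rep("pump back side","side",s,sp(82,398),sp(124,334),z,0)
rep("pump right side","side",s,sp(126,334),sp(228,348),z,0)
rep("pump left side","side",s,sp(84,398),sp(190,425),z,0)
rep("slot back side","side",s,sp(130,384),sp(155,345),z,0,1.8)
rep("chg back top","top",t,tc(438,72),tc(522,40),z)
rep("chg right top","top",t,tc(522,40),tc(555,108),z)
rep("chg left top","top",t,tc(438,72),tc(468,138),z,None,2)
rep("chg left side","side",s,sc(480,416),sc(578,428),z,None,2)
for zz in(.105,.111):
  rep("pack back","top",t,tc(472,97),tc(528,73),zz,0)
  rep("pack left","top",t,tc(472,97),tc(482,128),zz,0,2)
  rep("pack right","top",t,tc(528,75),tc(538,102),zz,0,2)
  rep("pack front","top",t,tc(482,118),tc(535,100),zz,2,2)
for n,im,bx in(("top",t,(340,175,380,205)),("side",s,(318,150,332,178))):
  m=cv2.inRange(im,(0,60,190),(90,190,255));x0,y0,x1,y1=bx;q=m[y0:y1,x0:x1];print(n,cv2.minAreaRect(cv2.findNonZero(q)),np.argwhere(q).mean(0)[::-1]+[x0,y0])
E
```

```text
pump back top          px [247.1 193.5] [270.9 193.1] r0.07 mid [523.8 213.6] ang -91.6 len 70
pump left top          px [247.5 193.4] [247.2 215.6] r0.13 mid [491.9 248.4] ang 178.6 len 67
pump right top         px [271.  192.8] [273.9 214.4] r0.49 mid [490.9 174.5] ang -173.9 len 66
pump front top         px [247.6 215.6] [272.1 214.5] r0.12 mid [458.4 212.2] ang -90.1 len 72
slot back top          px [250.6 202. ] [267.5 200.4] r0.11 mid [499.8 213.6] ang -87.2 len 50
slot left top          px [252.2 203.5] [247.5 212.5] r0.81 mid [480.9 241.1] ang 151.8 len 30
slot right top         px [268.1 202.1] [268.2 213.6] r0.05 mid [478.7 187.4] ang 179.0 len 34
pump back side         px [279.2 235.5] [289.9 219.6] r0.08 mid [521.3 214.5] ang -90.2 len 68
pump right side        px [291.2 219.6] [316.6 223.7] r0.16 mid [488.6 178.7] ang -178.6 len 60
pump left side         px [280.7 235.5] [307.4 241.5] r0.33 mid [487.6 249.4] ang 176.4 len 62
slot back side         px [292.4 232.8] [298.8 223.1] r0.06 mid [497.6 209. ] ang -90.9 len 42
chg back top           px [344.  182.4] [364.7 173.7]
[... 599 characters left out ...]
.7] ang -158.3 len 21
pack front             px [355.8 195.7] [368.7 190.5] r0.05 mid [506.2 -90.2] ang -70.6 len 41
pack back              px [352.5 188.7] [366.5 182.6] r0.10 mid [527.7 -83.1] ang -68.7 len 45
pack left              px [351.7 189.2] [354.7 196.8] r0.11 mid [506.6 -63.1] ang -162.2 len 24
pack right             px [365.8 183.7] [369.  190.1] r0.04 mid [ 522.7 -105.8] ang -158.3 len 21
pack front             px [355.8 195.7] [368.7 190.5] r0.05 mid [504.8 -89.4] ang -70.6 len 41
top ((20.42241096496582, 14.818967819213867), (7.878387451171875, 14.575016021728516), 66.80140686035156) [360.48245614 189.78947368]
side ((7.5, 17.0), (14.0, 9.0), 90.0) [325.47058824 166.94117647]
```

Measured: pump slot about (481.6, 213.7) mm with yaw −1.3°. Pack in charger about (517, −85) mm with yaw 20.5°. Moving above the pack with the fingers shut.

Emit:
servo_tool(commands="0 0 0 47.2 -34.6 0 0;0 0 0 47.2 -34.6 0 0;0 0 0 47.2 -34.6 0 0;0 0 0 47.2 -34.6 0 0;0 0 0 47.2 -34.6 0 0")

```text
time_s: 0.72
eef_pos: [0.3411, -0.3167, 0.2311]
eef_rot: [-0.0, 0.99, 0.143, 0.0]
wrist_force: [-0.1, -1.3, 0.4]
opening: -0.001
grasp_force: 0.0
```

Emit:
servo_tool(commands="0 0 0 47.2 -34.6 0 0;0 0 0 47.2 -34.6 0 0;0 0 0 47.2 -34.6 0 0;0 0 0 47.2 -34.6 0 0;0 0 0 47.2 -34.6 0 0")

```text
time_s: 1.35
eef_pos: [0.5184, -0.0838, 0.2311]
eef_rot: [0.0, 0.99, 0.143, -0.0]
wrist_force: [0.5, -1.5, 0.2]
opening: -0.002
grasp_force: 0.0
```

Emit:
servo_tool(commands="0 0 -0.182 0 0 0 0;0 0 -0.182 0 0 0 0;0 0 -0.182 0 0 0 0;0 0 -0.182 0 0 0 0;0 0 -0.182 0 0 0 0")

```text
time_s: 1.98
eef_pos: [0.5173, -0.0854, 0.2308]
eef_rot: [-0.0, 0.824, 0.566, -0.0]
wrist_force: [0.3, 0.3, 0.4]
opening: -0.005
grasp_force: 0.0
```

Emit:
servo_tool(commands="0 0 -0.182 0 0 10 0;0 0 -0.182 0 0 20 0;0 0 -0.182 0 0 20 0;0 0 -0.182 0 0 10 0;0 0 0 0 0 0 0")

```text
time_s: 2.6
eef_pos: [0.5167, -0.0853, 0.17]
eef_rot: [-0.001, 0.572, 0.82, -0.0]
wrist_force: [0.1, 0.6, 0.2]
opening: -0.003
grasp_force: 0.0
```

```bash
cat > go.py <<'E'
import sys
from bench import *
import numpy as np
from scipy.spatial.transform import Rotation as Ro
o=get_obs();w,x,y,z=o["eef_rot"];R=Ro.from_quat([x,y,z,w]).as_matrix();p=o["eef_pos"]*1000
print("t",round(o["time_s"],2),"p",p.round(1),"yaw_y",np.degrees(np.arctan2(R[1,1],R[0,1])).round(2),"tool z",R[:,2].round(4),"F",o["wrist_force"].round(1),"open",round(o["opening"],3),"grip",round(o["grasp_force"],1),"q",o["q"].round(2))
if len(sys.argv)>3:
    T=np.array([float(a) for a in sys.argv[1:4]]);print("tool shift mm",(R.T@(T-p)).round(1))
E
python3 go.py 517 -85 150
```

```text
t 2.6 p [516.7 -85.3 170. ] yaw_y 20.24 tool z [-0.0026  0.0011 -1.    ] F [0.1 0.6 0.2] open -0.003 grip 0.0 q [-0.39  0.13  1.79 -0.    1.22 -0.74]
tool shift mm [ 0.1  0.5 20. ]
```

Emit:
servo_tool(commands="0 0 0 0 0 20 0;0 0 0 0 0 20 0;0 0 0 0 0 10 0;0 0 0 0 0 4 0;0 0 0 0 0 1.5 0")

```text
time_s: 3.22
eef_pos: [0.518, -0.0858, 0.1163]
eef_rot: [0.0, 0.571, 0.821, 0.0]
wrist_force: [0.0, -0.5, 1.0]
opening: 0.003
grasp_force: 0.0
```

Emit:
servo_tool(commands="0 0 0 0 0 1.5 0;0 0 0 0 0 1.5 0;0 0 0 0 0 1.5 0")

```text
time_s: 3.6
eef_pos: [0.5177, -0.0857, 0.1115]
eef_rot: [0.0, 0.571, 0.821, 0.0]
wrist_force: [-0.2, 0.5, 0.3]
opening: 0.001
grasp_force: 0.0
```

Emit:
servo_tool(commands="0 0 0 0 0 1.5 0;0 0 0 0 0 1.5 0")

```text
time_s: 3.85
eef_pos: [0.518, -0.0857, 0.1088]
eef_rot: [0.0, 0.571, 0.821, 0.0]
wrist_force: [0.1, -0.5, 4.5]
opening: -0.004
grasp_force: 2.5
```

Emit:
servo_tool(commands="0 0 0 0 0 1.5 0;0 0 0 0 0 1.5 0")

```text
time_s: 4.1
eef_pos: [0.518, -0.0857, 0.1057]
eef_rot: [0.0, 0.571, 0.821, 0.0]
wrist_force: [-0.7, 0.2, 6.1]
opening: -0.001
grasp_force: 2.6
```

Emit:
servo_tool(commands="0 0 0 0 0 1.5 0")

```text
time_s: 4.22
eef_pos: [0.5179, -0.0858, 0.1042]
eef_rot: [0.0, 0.571, 0.821, 0.0]
wrist_force: [-1.0, 0.9, 5.6]
opening: 0.001
grasp_force: 2.7
```

Emit:
servo_tool(commands="0 0 0 0 0 1.3 0")

```text
time_s: 4.35
eef_pos: [0.5181, -0.0858, 0.103]
eef_rot: [0.0, 0.571, 0.821, 0.0]
wrist_force: [-1.3, 0.8, 8.2]
opening: -0.001
grasp_force: 4.3
```

Emit:
servo_tool(commands="0 0 0 0 0 1.0 0")

```text
time_s: 4.47
eef_pos: [0.5184, -0.0858, 0.1025]
eef_rot: [0.001, 0.571, 0.821, 0.0]
wrist_force: [-1.6, 1.1, 11.6]
opening: -0.001
grasp_force: 5.6
```

Emit:
servo_tool(commands="0 0 0 0 0 -4 0;0 0 0 0 0 -8 0;0 0 0 0 0 -15 0;0 0 0 0 0 -25 0;0 0 0 0 0 -35 1")

```text
time_s: 5.1
eef_pos: [0.5168, -0.0853, 0.189]
eef_rot: [-0.001, 0.571, 0.821, -0.0]
wrist_force: [0.4, 0.2, 1.4]
opening: 0.202
grasp_force: 0.0
```

Emit:
servo_tool(commands="0 0 0 -60 0 0 1;0 0 0 -60 0 0 1;0 0 0 0 0 0 1")

```text
time_s: 5.48
eef_pos: [0.5601, -0.202, 0.1891]
eef_rot: [0.001, 0.573, 0.82, -0.0]
wrist_force: [0.0, 0.5, 1.0]
opening: 0.85
grasp_force: 0.0
```

```bash
python3 go.py 517 -85 140; python3 - <<'E'
from h import *
t=camera("top");s=camera("side");cv2.imwrite("pics/top1.png",t);cv2.imwrite("pics/side1.png",s)
b=cv2.resize(t[165:240,325:425],None,fx=4,fy=4,interpolation=cv2.INTER_NEAREST)
d=cv2.resize(s[130:205,280:380],None,fx=4,fy=4,interpolation=cv2.INTER_NEAREST)
cv2.imwrite("pics/c1.png",np.hstack([b,d]))
E
```

```text
t 5.47 p [ 560.1 -202.   189.1] yaw_y 20.12 tool z [ 0.001  -0.0013 -1.    ] F [0.  0.5 1. ] open 0.85 grip 0.0 q [-0.55  0.26  1.6  -0.    1.28 -0.9 ]
tool shift mm [124.8  -0.2  48.9]
```

View pics/c1.png

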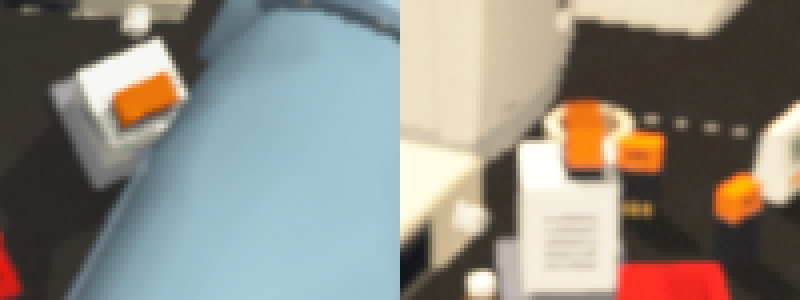

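The pack has risen: in the side view black shows below the orange, with the top at about (425,155)→ px (424-… ) near (326,156). In the top view its orange top is centred near (361,189). Refining its position and height.

```bash
python3 - <<'E'
from h import *
t=cv2.imread("pics/top1.png");s=cv2.imread("pics/side1.png")
tc=lambda x,y:(x/4+325-.4,y/4+165-.4)
z=.126;yaw=np.radians(20.4);ex=np.array([np.cos(yaw),np.sin(yaw)]);ey=np.array([-ex[1],ex[0]])
M={}
for n,p,q,ch in(("back",(113,97),(172,72),0),("left",(113,97),(122,122),0),("right",(172,72),(182,98),0),("front",(120,120),(182,95),2)):
    a,b,r=edge(t,tc(*p),tc(*q),w=2,ch=ch);A,B=onz("top",[a,b],z);m=1000*((A+B)/2)[:2];M[n]=(a,b);d=B-A
    print(n,a.round(1),b.round(1),round(r,2),"x'",(m@ex).round(1),"y'",(m@ey).round(1),np.degrees(np.arctan2(d[1],d[0])).round(1))
print(t[180:202,361].tolist())
m=cv2.inRange(s,(0,50,170),(90,150,255));q=m[148:176,318:336];print((q>0).astype(int))
E
```

```text
back [352.6 188.2] [367.3 181.8] 0.06 x' 464.0 y' -260.6 -68.8
left [352.6 188.9] [353.8 195.3] 0.38 x' 452.5 y' -234.1 -173.4
right [366.4 183.1] [369.2 189.5] 0.08 x' 451.6 y' -279.9 -160.7
front [355.1 195.8] [370.3 188.9] 0.09 x' 441.2 y' -259.1 -68.1
[[245, 247, 247], [245, 247, 247], [245, 247, 247], [241, 246, 247], [184, 219, 242], [79, 144, 235], [10, 120, 234], [10, 118, 234], [10, 118, 234], [10, 118, 234], [10, 119, 234], [10, 118, 234], [10, 108, 221], [44, 87, 163], [77, 87, 112], [102, 109, 114], [145, 155, 158], [165, 176, 179], [162, 175, 177], [146, 157, 160], [133, 142, 144], [119, 122, 122]]
[[0 0 0 0 0 0 0 0 0 0 0 0 0 0 0 0 0 0]
 [0 0 0 0 0 0 0 0 0 0 0 0 0 0 0 0 0 0]
 [0 0 0 0 0 0 0 0 0 0 0 0 0 0 0 0 0 0]
 [0 0 0 0 0 0 0 0 0 0 0 0 0 0 0 0 0 0]
 [0 0 0 0 0 0 0 0 0 0 0 0 0 0 0 0 0 0]
 [0 0 0 0 0 0 0 0 0 0 0 0 0 0 0 0 0 0]
 [0 0 0 0 0 0 0 0 0 0 0 0 0 0 0 0 0 0]
 [0 0 0 0 0 0 0 1 1 1 1 0 0 0 0 0 0 0]
 [0 0 0 1 1 1 1 1 1 1 1 1 0 0 0 0 0 0]
 [0 0 0 0 1 1 1 1 1 1 1 1 0 0 0 0 0 0]
 [0 0 0 0 1 1 1 1 1 1 1 1 0 0 0 0 0 0]
 [0 0 0 1 1 1 1 1 1 1 1 1 1 0 0 0 0 0]
 [0 0 0 1 1 1 1 1 1 1 1 1 1 1 0 0 0 0]
 [0 0 0 1 1 1 1 1 1 1 1 1 1 1 0 0 0 0]
 [0 0 0 1 1 1 1 1 1 1 1 1 1 1 0 0 0 0]
 [0 0 0 0 1 1 1 1 1 1 1 1 1 0 0 0 0 0]
 [0 0 0 0 1 1 1 1 1 1 1 1 0 0 0 0 0 0]
 [0 0 0 0 1 1 1 1 1 1 1 1 0 0 0 0 0 0]
 [0 0 0 0 1 1 1 1 1 1 1 1 0 0 0 0 0 0]
 [0 0 0 0 1 1 1 1 1 1 1 1 0 0 0 0 0 1]
 [0 0 0 0 1 1 1 1 1 1 1 1 0 0 0 0 0 1]
 [0 0 0 0 1 1 1 1 1 1 1 1 0 0 0 0 0 1]
 [0 0 0 0 1 1 1 1 1 1 1 1 1 0 0 0 0 1]
 [0 0 0 0 1 1 1 1 1 1 1 1 0 0 0 0 0 1]
 [0 0 0 0 0 0 0 0 0 0 0 0 0 0 0 0 0 0]
 [0 0 0 0 0 0 0 0 0 0 0 0 0 0 0 0 0 0]
 [0 0 0 0 0 0 0 0 0 0 0 0 0 0 0 0 0 0]
 [0 0 0 0 0 0 0 0 0 0 0 0 0 0 0 0 0 0]]
```

Emit:
servo_tool(commands="0 0 0 50 -0.5 0 1;0 0 0 50 -0.5 0 1;0 0 0 25.2 -0.5 0 1;0 0 0 0 0 40 1;0 0 0 0 0 0 1")

```text
time_s: 6.2
eef_pos: [0.5122, -0.0797, 0.1464]
eef_rot: [-0.003, 0.571, 0.821, -0.001]
wrist_force: [0.0, -0.6, 0.2]
opening: 1.0
grasp_force: 0.0
```

```bash
python3 go.py 515.6 -85.1 97
```

```text
t 6.2 p [512.2 -79.7 146.4] yaw_y 20.42 tool z [-0.0051  0.0019 -1.    ] F [ 0.  -0.6  0.2] open 1.0 grip 0.0 q [-0.38  0.15  1.82 -0.    1.17 -0.74]
tool shift mm [-6.5  1.5 49.4]
```

Emit:
servo_tool(commands="0 0 0 -5.7 0.5 0 1;0 0 0 0 0 15 1;0 0 0 0 0 20 1;0 0 0 0 0 12 1;0 0 0 0 0 0 1")

```text
time_s: 6.82
eef_pos: [0.5161, -0.0864, 0.1005]
eef_rot: [-0.001, 0.571, 0.821, -0.0]
wrist_force: [0.3, -0.3, 1.2]
opening: 0.998
grasp_force: 0.0
```

```bash
python3 go.py 515.6 -85.1 97
```

```text
t 6.83 p [516.1 -86.4 100.5] yaw_y 20.32 tool z [-2.e-03  9.e-04 -1.e+00] F [ 0.3 -0.3  1.2] open 0.998 grip 0.0 q [-0.39  0.23  1.84  0.    1.08 -0.75]
tool shift mm [ 1.4 -0.1  3.5]
```

Emit:
servo_tool(commands="0 0 0 1 0 2.5 1;0 0 0 0 0 0 0;0 0 0 0 0 0 0;0 0 0 0 0 0 0;0 0 0 0 0 0 0")

```text
time_s: 7.45
eef_pos: [0.5167, -0.0856, 0.0993]
eef_rot: [0.0, 0.571, 0.821, 0.0]
wrist_force: [-2.0, 0.6, 2.8]
opening: 0.269
grasp_force: 61.3
```

Emit:
servo_tool(commands="0 0 0 0 0 0 0;0 0 0 0 0 0 0;0 0 0 0 0 0 0")

```text
time_s: 7.82
eef_pos: [0.5167, -0.0856, 0.0991]
eef_rot: [0.0, 0.571, 0.821, 0.0]
wrist_force: [1.0, 0.3, 2.0]
opening: 0.266
grasp_force: 61.3
```

Emit:
servo_tool(commands="0 0 0 0 0 -5 0;0 0 0 0 0 -12 0;0 0 0 0 0 -22 0;0 0 0 0 0 -30 0;0 0 0 0 0 -21 0")

```text
time_s: 8.45
eef_pos: [0.5169, -0.0856, 0.1911]
eef_rot: [0.001, 0.571, 0.821, 0.0]
wrist_force: [0.4, 0.8, -1.9]
opening: 0.275
grasp_force: 60.9
```

Emit:
servo_tool(commands="0 0 0 0 0 -10 0;0 0 0 0 0 0 0")

```text
time_s: 8.7
eef_pos: [0.5168, -0.0856, 0.1997]
eef_rot: [0.001, 0.571, 0.821, 0.0]
wrist_force: [0.5, -0.1, -1.7]
opening: 0.273
grasp_force: 60.9
```

```bash
python3 go.py 481.6 213.7 200
```

```text
t 8.7 p [516.8 -85.6 199.7] yaw_y 20.34 tool z [ 1.3e-03 -5.0e-04 -1.0e+00] F [ 0.5 -0.1 -1.7] open 0.273 grip 60.9 q [-0.39  0.1   1.77 -0.    1.28 -0.75]
tool shift mm [292.9  71.1  -0.5]
```

Emit:
servo_tool(commands="0 0 0 25 6 0 0;0 0 0 50 12.1 0 0;0 0 0 50 12.1 0 0;0 0 0 50 12.1 0 0;0 0 0 50 12.1 0 0")

```text
time_s: 9.32
eef_pos: [0.4882, 0.1458, 0.1978]
eef_rot: [-0.001, 0.571, 0.821, -0.001]
wrist_force: [0.6, -0.5, -1.7]
opening: 0.273
grasp_force: 60.8
```

Emit:
servo_tool(commands="0 0 0 45 11 0 0;0 0 0 22.9 5.7 0 0;0 0 0.126 0 0 0 0;0 0 0.126 0 0 0 0;0 0 0.125 0 0 0 0")

```text
time_s: 9.95
eef_pos: [0.4804, 0.2138, 0.1975]
eef_rot: [-0.001, 0.716, 0.698, -0.001]
wrist_force: [-0.1, 1.2, -1.8]
opening: 0.268
grasp_force: 61.0
```

Emit:
servo_tool(commands="0 0 0 0 0 0 0;0 0 0 0 0 0 0")

```text
time_s: 10.2
eef_pos: [0.481, 0.2137, 0.1983]
eef_rot: [-0.0, 0.714, 0.7, -0.001]
wrist_force: [-0.1, 0.4, -1.1]
opening: 0.266
grasp_force: 61.0
```

```bash
python3 go.py 481.6 213.7 200; python3 - <<'E'
from h import *
t=camera("top");s=camera("side");cv2.imwrite("pics/top2.png",t);cv2.imwrite("pics/side2.png",s)
b=cv2.resize(t[150:225,220:320],None,fx=4,fy=4,interpolation=cv2.INTER_NEAREST)
d=cv2.resize(s[155:280,240:340],None,fx=4,fy=4,interpolation=cv2.INTER_NEAREST)
cv2.imwrite("pics/c2.png",np.hstack([np.vstack([b,b[:200]*0]),d]))
E
```

```text
t 10.2 p [481.  213.7 198.3] yaw_y -1.13 tool z [-1.2e-03 -2.0e-04 -1.0e+00] F [-0.1  0.4 -1.1] open 0.266 grip 61.0 q [ 0.19  0.11  1.76 -0.    1.28  0.21]
tool shift mm [-0.   0.6 -1.7]
```

View pics/c2.png

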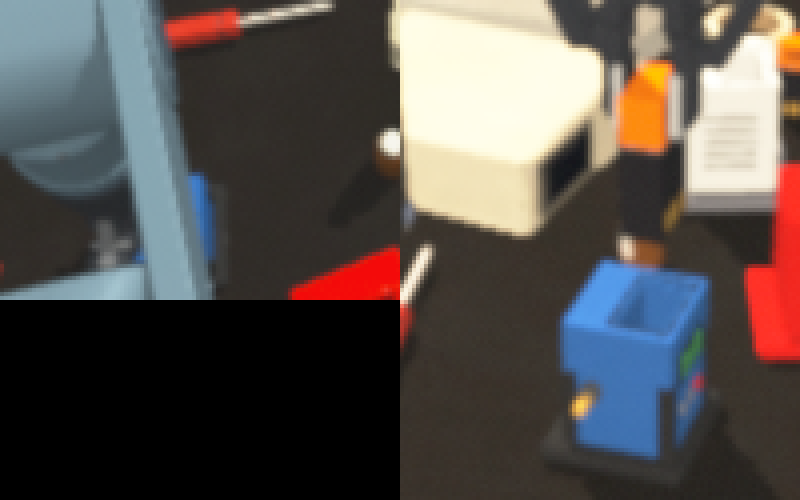

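Side view: the pack hangs gripped and upright above the pump slot, with its left face at about px x 295–307 and rows 178–213; the top view is blocked by the arm. Checking the pack's pose in the side view against the kinematics.

```bash
python3 - <<'E'
from h import *
s=cv2.imread("pics/side2.png")
sc=lambda x,y:((x-400)/4+240-.4,y/4+155-.4)
c0=np.array([.481,.2137])
for n,p,q,ch in(("L",(620,98),(620,148),0),("L",(620,160),(620,225),None),("R",(667,90),(667,148),2),("orange low",(622,150),(664,153),2),("top",(622,93),(664,96),1)):
    a,b,r=edge(s,sc(*p),sc(*q),w=2,ch=ch)
    o,d=ray("side",[a,b]);P=o+d*((c0[1]+.022-o[1])/d[:,1])[:,None]
    print(n,a.round(1),b.round(1),round(r,2),"x,z",(1000*P[:,[0,2]]).round(1).tolist())
for dx in(.0122,-.0122):print([np.round(proj("side",[c0[0]+dx,c0[1]+.022,z]),1) for z in(.141,.197,.225)])
E
```

```text
L [294.8 179.1] [294.4 191.6] 0.02 x,z [[489.5, 225.3], [490.4, 196.3]]
L [293.7 194.7] [295.6 210.7] 0.42 x,z [[492.0, 188.7], [488.1, 151.0]]
R [305.4 177.1] [305.5 191.6] 0.15 x,z [[466.9, 233.4], [466.5, 200.4]]
orange low [295.2 191.7] [305.6 193.1] 0.09 x,z [[488.8, 196.3], [466.4, 196.9]]
top [296.2 180.3] [304.7 176.5] 0.65 x,z [[486.4, 223.2], [468.4, 234.6]]
[array([293.4, 214.4]), array([293.1, 191.1]), array([293., 179.])]
[array([304.4, 216.3]), array([304.4, 192.9]), array([304.5, 180.7])]
```

Emit:
servo_tool(commands="0 0 0 0 2.3 0 0;0 0 0 0 0 15 0;0 0 0 0 0 20 0;0 0 0 0 0 8 0;0 0 0 0 0 0 0")

```text
time_s: 10.92
eef_pos: [0.483, 0.2137, 0.155]
eef_rot: [-0.001, 0.715, 0.699, -0.001]
wrist_force: [0.5, 0.5, -0.2]
opening: 0.27
grasp_force: 60.9
```

Emit:
servo_tool(commands="0 0 0 0 0 2 0;0 0 0 0 0 2 0;0 0 0 0 0 2 0")

```text
time_s: 11.3
eef_pos: [0.4839, 0.2139, 0.1503]
eef_rot: [0.0, 0.715, 0.699, 0.0]
wrist_force: [0.9, -0.4, -1.6]
opening: 0.268
grasp_force: 60.9
```

```bash
python3 go.py 483.3 213.7 147; python3 - <<'E'
from h import *
t=camera("top");s=camera("side");cv2.imwrite("pics/top3.png",t);cv2.imwrite("pics/side3.png",s)
d=cv2.resize(s[175:275,250:350],None,fx=5,fy=5,interpolation=cv2.INTER_NEAREST)
cv2.imwrite("pics/c3.png",d)
E
```

```text
t 11.3 p [483.9 213.9 150.3] yaw_y -1.26 tool z [ 8.e-04  1.e-04 -1.e+00] F [ 0.9 -0.4 -1.6] open 0.268 grip 60.9 q [ 0.19  0.17  1.8  -0.    1.18  0.21]
tool shift mm [-0.2 -0.6  3.3]
```

View pics/c3.png

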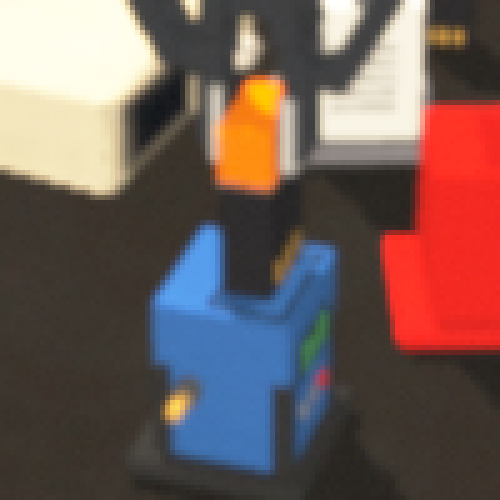

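The pack's foot is just above the mouth (its left-face bottom is at crop x 220–270, the slot's left rim at 212–280), so it looks centred. Descending by feel.

Emit:
servo_tool(commands="0 0 0 0 0 2 0;0 0 0 0 0 2 0")

```text
time_s: 11.65
eef_pos: [0.4839, 0.2139, 0.1472]
eef_rot: [0.0, 0.715, 0.699, 0.0]
wrist_force: [-6.3, -1.0, 18.7]
opening: 0.268
grasp_force: 63.5
```

Emit:
servo_tool(commands="0 0 0 0 0 1.5 0;0 0 0 0 0 1.5 0")

```text
time_s: 11.9
eef_pos: [0.4843, 0.2141, 0.147]
eef_rot: [0.0, 0.715, 0.699, 0.0]
wrist_force: [-14.6, -3.0, 36.6]
opening: 0.266
grasp_force: 66.2
```

Emit:
servo_tool(commands="0 0 0 0 0 1.5 0;0 0 0 0 0 1.5 0")

```text
time_s: 12.15
eef_pos: [0.4845, 0.2143, 0.1468]
eef_rot: [0.001, 0.715, 0.7, 0.001]
wrist_force: [-23.2, -5.1, 56.9]
opening: 0.269
grasp_force: 69.2
```

The pack is resting on the rim, and the force pushes it toward −x (−y slightly). Backing off and shifting.

Emit:
servo_tool(commands="0 0 0 0 0 -6 0;0 0 0 0 0 -6 0;0 0 0 0.5 -2.5 0 0;0 0 0 0 0 0 0")

```text
time_s: 12.65
eef_pos: [0.4805, 0.2143, 0.1512]
eef_rot: [-0.0, 0.715, 0.699, -0.001]
wrist_force: [0.4, 0.1, -1.4]
opening: 0.268
grasp_force: 61.0
```

```bash
python3 go.py 481.5 213.4 150;python3 - <<'E'
from h import *
s=camera("side");cv2.imwrite("pics/side4.png",s)
sc=lambda x,y:(x/5+250-.4,y/5+175-.4)
c0=get_obs()["eef_pos"]
for n,p,q,ch in(("L",(216,120),(216,180),0),("R",(277,110),(277,180),2),("orange low",(220,188),(274,192),2)):
    for nm in("pics/side3.png","pics/side4.png"):
        a,b,r=edge(cv2.imread(nm),sc(*p),sc(*q),w=2.5,ch=ch)
        o,d=ray("side",[a,b]);P=o+d*((c0[1]+.022-o[1])/d[:,1])[:,None]
        print(nm[-9:],n,a.round(1),b.round(1),round(r,2),"x,z",(1000*P[:,[0,2]]).round(1).tolist())
E
```

```text
t 12.65 p [480.5 214.3 151.2] yaw_y -1.26 tool z [-1.4e-03 -2.0e-04 -1.0e+00] F [ 0.4  0.1 -1.4] open 0.268 grip 61.0 q [0.19 0.16 1.8  0.   1.18 0.22]
tool shift mm [-0.9  1.   1.2]
side3.png L [293.6 198.6] [293.8 210.6] 0.01 x,z [[492.1, 179.8], [492.1, 150.9]]
side4.png L [294.2 198.5] [294.7 210.5] 1.0 x,z [[490.9, 180.2], [489.9, 151.5]]
side3.png R [307.7 196.9] [305.9 210.7] 0.98 x,z [[461.6, 189.1], [465.3, 155.6]]
side4.png R [305.7 196.6] [305.5 210.6] 0.06 x,z [[466.0, 189.1], [466.3, 155.7]]
side3.png orange low [293.7 211.7] [304.4 213.2] 0.11 x,z [[492.3, 148.2], [468.7, 148.8]]
side4.png orange low [293.7 211.3] [304.4 213. ] 0.09 x,z [[492.1, 149.1], [468.6, 149.4]]
```

Emit:
servo_tool(commands="0 0 0 -1.2 0 1.5 0;0 0 0 0 0 1.5 0;0 0 0 0 0 0 0")

```text
time_s: 13.08
eef_pos: [0.481, 0.2131, 0.1487]
eef_rot: [-0.0, 0.715, 0.699, -0.0]
wrist_force: [-0.2, 0.1, -1.1]
opening: 0.268
grasp_force: 61.0
```

Emit:
servo_tool(commands="0 0 0 0 0 1.5 0;0 0 0 0 0 0 0")

```text
time_s: 13.32
eef_pos: [0.4811, 0.2132, 0.1474]
eef_rot: [0.0, 0.715, 0.699, 0.0]
wrist_force: [0.2, 0.4, -0.1]
opening: 0.271
grasp_force: 61.0
```

Emit:
servo_tool(commands="0 0 0 0 0 1.5 0;0 0 0 0 0 0 0")

```text
time_s: 13.58
eef_pos: [0.4812, 0.2134, 0.146]
eef_rot: [-0.0, 0.715, 0.699, 0.0]
wrist_force: [-0.2, 1.6, -1.0]
opening: 0.267
grasp_force: 61.1
```

Emit:
servo_tool(commands="0 0 0 0 0 1.5 0;0 0 0 0 0 0 0")

```text
time_s: 13.82
eef_pos: [0.4811, 0.2133, 0.1443]
eef_rot: [-0.0, 0.715, 0.699, 0.0]
wrist_force: [1.7, 2.3, -1.8]
opening: 0.269
grasp_force: 61.0
```

Emit:
servo_tool(commands="0 0 0 0.3 0.3 1.5 0;0 0 0 0 0 0 0")

```text
time_s: 14.08
eef_pos: [0.4813, 0.2134, 0.1428]
eef_rot: [-0.0, 0.715, 0.699, -0.0]
wrist_force: [0.6, 1.8, -2.4]
opening: 0.267
grasp_force: 61.0
```

```bash
python3 go.py
```

```text
t 14.07 p [481.3 213.4 142.8] yaw_y -1.26 tool z [-3.e-04 -1.e-04 -1.e+00] F [ 0.6  1.8 -2.4] open 0.267 grip 61.0 q [ 0.19  0.17  1.81 -0.    1.16  0.21]
```

Emit:
servo_tool(commands="0 0 0 0.5 0 2 0;0 0 0 0 0 3 0;0 0 0 0 0 3 0")

```text
time_s: 14.45
eef_pos: [0.4813, 0.2137, 0.1346]
eef_rot: [-0.0, 0.715, 0.699, -0.0]
wrist_force: [-0.1, 0.2, -1.5]
opening: 0.269
grasp_force: 61.0
```

Emit:
servo_tool(commands="0 0 0 0 0 3.5 0;0 0 0 0 0 3.5 0;0 0 0 0 0 3.5 0;0 0 0 0 0 3.5 0")

```text
time_s: 14.95
eef_pos: [0.4814, 0.2139, 0.1207]
eef_rot: [-0.0, 0.715, 0.699, -0.0]
wrist_force: [0.2, 1.1, -1.6]
opening: 0.269
grasp_force: 61.0
```

Emit:
servo_tool(commands="0 0 0 0 0 3.5 0;0 0 0 0 0 3.5 0;0 0 0 0 0 3.5 0;0 0 0 0 0 2 0;0 0 0 0 0 2 0")

```text
time_s: 15.58
eef_pos: [0.4815, 0.214, 0.1064]
eef_rot: [0.0, 0.715, 0.699, 0.0]
wrist_force: [-0.3, -0.2, -0.6]
opening: 0.269
grasp_force: 61.0
```

Emit:
servo_tool(commands="0 0 0 0 0 1.5 0;0 0 0 0 0 1.5 0;0 0 0 0 0 1.5 0")

```text
time_s: 15.95
eef_pos: [0.4815, 0.214, 0.1019]
eef_rot: [0.0, 0.715, 0.699, 0.0]
wrist_force: [-0.4, 0.3, -1.1]
opening: 0.265
grasp_force: 61.0
```

Emit:
servo_tool(commands="0 0 0 0 0 1.2 0;0 0 0 0 0 0 0")

```text
time_s: 16.2
eef_pos: [0.4814, 0.214, 0.1007]
eef_rot: [-0.0, 0.715, 0.699, -0.0]
wrist_force: [0.4, 0.8, -0.1]
opening: 0.269
grasp_force: 61.0
```

Emit:
servo_tool(commands="0 0 0 0 0 1.2 0;0 0 0 0 0 0 0")

```text
time_s: 16.45
eef_pos: [0.4814, 0.2139, 0.0995]
eef_rot: [-0.0, 0.715, 0.699, -0.0]
wrist_force: [-0.3, -0.2, -0.6]
opening: 0.268
grasp_force: 61.0
```

Emit:
servo_tool(commands="0 0 0 0 0 1 0;0 0 0 0 0 0 0")

```text
time_s: 16.7
eef_pos: [0.4815, 0.214, 0.0989]
eef_rot: [0.0, 0.715, 0.699, 0.0]
wrist_force: [-1.7, -0.3, 2.5]
opening: 0.268
grasp_force: 61.4
```

Emit:
servo_tool(commands="0 0 0 0 0 0 1;0 0 0 0 0 0 1;0 0 0 0 0 0 1;0 0 0 0 0 0 1;0 0 0 0 0 -10 1")

```text
time_s: 17.32
eef_pos: [0.4808, 0.2138, 0.1082]
eef_rot: [-0.001, 0.715, 0.699, -0.001]
wrist_force: [0.3, -0.3, 0.8]
opening: 0.998
grasp_force: 0.0
```

Emit:
servo_tool(commands="0 0 0 0 0 -20 1;0 0 0 0 0 -20 1;0 0 0 0 0 0 0;0 0 0 0 0 0 0;0 0 0 0 0 0 0")

```text
time_s: 17.95
eef_pos: [0.4808, 0.2138, 0.1477]
eef_rot: [-0.0, 0.715, 0.699, -0.001]
wrist_force: [-0.5, 1.0, -0.8]
opening: 0.38
grasp_force: 0.0
```

Emit:
servo_tool(commands="0 0 0 0 0 0 0;0 0 0 0 0 0 0;0 0 0 0 0 0 0")

```text
time_s: 18.32
eef_pos: [0.4814, 0.2139, 0.1484]
eef_rot: [-0.0, 0.715, 0.699, -0.0]
wrist_force: [-0.5, 0.2, -0.3]
opening: -0.001
grasp_force: 0.0
```

```bash
python3 go.py 481.5 214 129
```

```text
t 18.32 p [481.4 213.9 148.4] yaw_y -1.26 tool z [-3.e-04 -1.e-04 -1.e+00] F [-0.5  0.2 -0.3] open -0.001 grip 0.0 q [ 0.19  0.17  1.8  -0.    1.17  0.21]
tool shift mm [ 0.1  0.1 19.4]
```

Emit:
servo_tool(commands="0 0 0 0 0 10 0;0 0 0 0 0 8 0;0 0 0 0 0 1.5 0;0 0 0 0 0 1.5 0;0 0 0 0 0 1.5 0")

```text
time_s: 18.95
eef_pos: [0.4816, 0.214, 0.1262]
eef_rot: [0.0, 0.715, 0.699, 0.0]
wrist_force: [0.1, -0.4, 0.0]
opening: 0.001
grasp_force: 0.0
```

Emit:
servo_tool(commands="0 0 0 0 0 1.5 0;0 0 0 0 0 1.5 0;0 0 0 0 0 1.5 0;0 0 0 0 0 1.5 0")

```text
time_s: 19.45
eef_pos: [0.4817, 0.214, 0.1203]
eef_rot: [0.0, 0.715, 0.699, 0.0]
wrist_force: [-0.8, 0.7, 3.1]
opening: 0.001
grasp_force: 1.9
```

Emit:
servo_tool(commands="0 0 0 0 0 1.5 0;0 0 0 0 0 1.5 0;0 0 0 0 0 1.5 0;0 0 0 0 0 1.5 0")

```text
time_s: 19.95
eef_pos: [0.4816, 0.214, 0.1141]
eef_rot: [0.0, 0.715, 0.699, 0.0]
wrist_force: [0.2, -0.5, 4.9]
opening: 0.001
grasp_force: 2.4
```

Depth is about 12 mm. Continuing, with a check every two rows or fewer.

Emit:
servo_tool(commands="0 0 0 0 0 1.5 0;0 0 0 0 0 1.5 0;0 0 0 0 0 1.5 0")

```text
time_s: 20.32
eef_pos: [0.4816, 0.214, 0.1097]
eef_rot: [0.0, 0.715, 0.699, 0.0]
wrist_force: [-0.2, 0.5, 5.9]
opening: -0.003
grasp_force: 2.8
```

Emit:
servo_tool(commands="0 0 0 0 0 1.3 0")

```text
time_s: 20.45
eef_pos: [0.4817, 0.214, 0.1084]
eef_rot: [0.0, 0.715, 0.699, 0.0]
wrist_force: [-0.0, -0.3, 5.9]
opening: -0.002
grasp_force: 3.0
```

Emit:
servo_tool(commands="0 0 0 0 0 1.3 0")

```text
time_s: 20.58
eef_pos: [0.4816, 0.214, 0.1071]
eef_rot: [0.0, 0.715, 0.699, 0.0]
wrist_force: [-0.0, 0.2, 4.8]
opening: -0.001
grasp_force: 2.6
```

Emit:
servo_tool(commands="0 0 0 0 0 1.3 0")

```text
time_s: 20.7
eef_pos: [0.4816, 0.214, 0.1058]
eef_rot: [0.0, 0.715, 0.699, 0.0]
wrist_force: [-0.3, -0.0, 5.6]
opening: -0.002
grasp_force: 2.6
```

Emit:
servo_tool(commands="0 0 0 0 0 1.3 0")

```text
time_s: 20.82
eef_pos: [0.4816, 0.214, 0.1045]
eef_rot: [0.0, 0.715, 0.699, 0.0]
wrist_force: [-0.2, -1.1, 5.9]
opening: 0.001
grasp_force: 2.7
```

Emit:
servo_tool(commands="0 0 0 0 0 1.3 0")

```text
time_s: 20.95
eef_pos: [0.4817, 0.214, 0.1032]
eef_rot: [0.0, 0.715, 0.699, 0.0]
wrist_force: [0.4, -0.7, 7.3]
opening: 0.001
grasp_force: 3.6
```

Emit:
servo_tool(commands="0 0 0 0 0 1.3 0")

```text
time_s: 21.08
eef_pos: [0.482, 0.2141, 0.1024]
eef_rot: [0.0, 0.715, 0.699, 0.0]
wrist_force: [-1.0, -0.4, 11.2]
opening: -0.001
grasp_force: 5.7
```

Emit:
servo_tool(commands="0 0 0 0 0 -2 0;0 0 0 0 0 -2 0;0 0 0 0 0 -2 0;0 0 0 0 0 -3 0;0 0 0 0 0 -3 0")

```text
time_s: 21.7
eef_pos: [0.4807, 0.2138, 0.1133]
eef_rot: [-0.0, 0.715, 0.699, -0.001]
wrist_force: [-0.5, -0.1, 0.1]
opening: -0.002
grasp_force: 0.0
```

Emit:
servo_tool(commands="0 0 0 0 0 -40 0;0 0 0 0 0 -50 0;0 0 0 -50 0 0 0;0 0 0 -60 0 0 0;0 0 0 -60 0 0 0")

```text
time_s: 22.32
eef_pos: [0.477, 0.0427, 0.2036]
eef_rot: [-0.0, 0.714, 0.7, -0.0]
wrist_force: [0.6, -0.3, 0.3]
opening: -0.0
grasp_force: 0.0
```

Emit:
servo_tool(commands="0 0 0 -60 0 0 0;0 0 0 -60 0 0 0;0 0 0 0 0 0 0;0 0 0 0 0 0 0")

```text
time_s: 22.82
eef_pos: [0.4746, -0.0756, 0.2033]
eef_rot: [-0.001, 0.715, 0.699, -0.0]
wrist_force: [-0.5, 0.4, 0.1]
opening: 0.002
grasp_force: 0.0
```

```bash
python3 go.py; python3 - <<'E'
from h import *
t=camera("top");s=camera("side");cv2.imwrite("pics/top5.png",t);cv2.imwrite("pics/side5.png",s)
b=cv2.resize(t[150:250,205:305],None,fx=4,fy=4,interpolation=cv2.INTER_NEAREST)
d=cv2.resize(s[190:290,250:350],None,fx=4,fy=4,interpolation=cv2.INTER_NEAREST)
cv2.imwrite("pics/c5.png",np.hstack([b,d]))
E
```

```text
t 22.82 p [474.6 -75.6 203.3] yaw_y -1.32 tool z [-0.0012  0.001  -1.    ] F [-0.5  0.4  0.1] open 0.002 grip 0.0 q [-0.41 -0.    1.87  0.    1.28 -0.38]
```

View pics/c5.png

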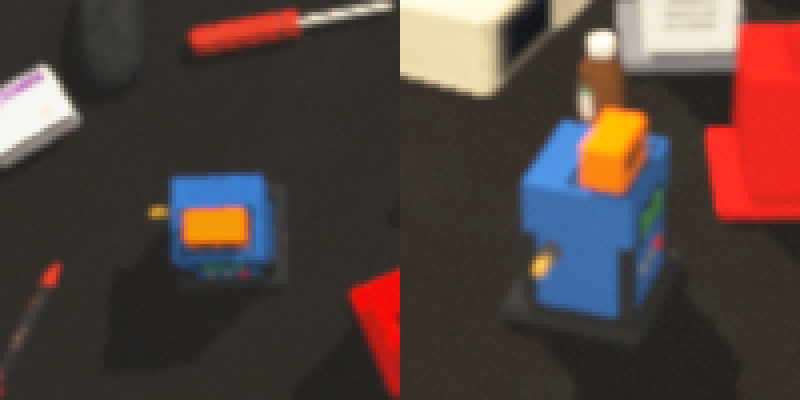

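View pics/side5.png

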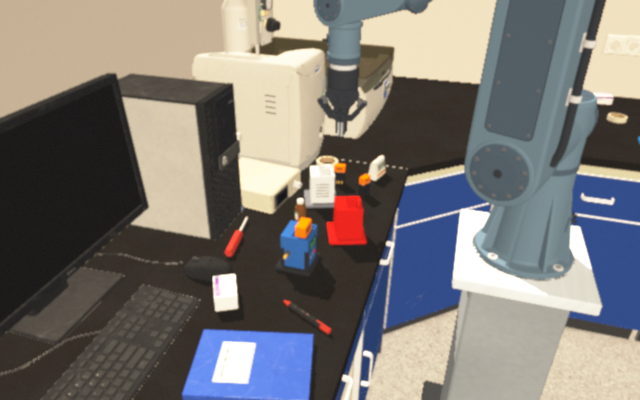

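The pack is held down in the pump: only orange shows above the rim (crop about (612,150), roughly 18 mm out), and nothing followed the fingers up. The bottle, carton and timer are unmoved, so I'm handing in.

```bash
python3 -c "
from bench import *
print(hand_in())"
```

```text
the job is handed in; nothing more can be done
None
```

The battery pack was released from the charger, moved to the blue pump and pressed until the pump's catch held it; I handed the job in at about 23 s. Highest cradle force I read was about 12 N, but my first try at the slot came down on the pump's rim with about 57 N vertical (61 N total) at the wrist before I backed off and re-aimed.

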